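Feed a part tray past the spring gate

TASK

Feed the tray with the die-cast part in it along the chute to the end stop: press the paddle beside the chute well down with one fingertip to raise the spring gate, and while that fingertip keeps the gate up, push the tray by the plate at the end of its tail with the other finger, until its front reaches the end stop. Then let the gate close behind the tray box. Nothing is grasped or lifted: the gate must not touch the tray or the part, the part rides along untouched, and the other things on the bench stay where they are.

Things in the scene. Friction and masses are not known exactly. Their poses are not given: they have to be found in the camera images.
- chute: Fixed straight aluminium channel; the tray slides in it along +x. Origin: on the bench, on its centre line; z up. In its frame (mm): x -200 to +156, floor top z 4, inner walls y +-27, outer +-33, wall tops z 30; bearing blocks (10 x 18, 50 tall) for the gate shaft at x -194 and +72, y -42; shaft along x at y -42, z 40.
- end_stop (a point): Middle of the inner face of the end stop that closes the chute's outlet: chute x +148, y 0, z 20 mm (its top is at z 38 mm).
- gate (a joint): Rocker gate on the shaft, rad: 0 closed, grows to 0.75 (stop) as the paddle is pressed down and the blade rises. From 0.5 it clears tray and part; 0.53 to 0.65 is good. A spring closes it, and again when let go: pressing 35 mm from the shaft takes about 3 N at first, 7 N at 0.55. The tray cannot push it open.
- blade (a point): Middle of the lower edge of the gate blade, moves with the gate; closed it is at chute x +55, y +15, z 18 mm, above the tray's tail but in the way of its box. Blade 6 mm thick, y +6 to +24 mm, on an arm of the same thickness that crosses the near half of the chute at z 36 to 48 mm.
- paddle (a point): Centre of the upper face of the paddle, a flat steel plate on the rocker outside the chute: chute x -185 to +5 mm, from 8 to 64 mm off the shaft on the -y side. Slope upward and outward 0.30 rad closed, less the joint value; upper face 35 mm off the shaft: z about 52 mm closed, 33 mm at joint 0.55. A fingertip can slide along it while holding it down.
- tray: Loose grey plastic slide tray, 0.25 kg, in the chute with 2 mm play each side. Open box 76 long (x), 50 wide, 24 high; a tail 24 wide, 8 high runs back (-x) to an upright push plate 6 thick, 44 wide, 50 high (mm). Origin: centre of the box's underside, x = travel. Starts with the box before the gate; home at the stop the origin is at chute x +110 mm, the push plate still before the gate.
- push_face (a point): Middle of the rear face of the tray's push plate, the place to push: 111 mm behind the tray's origin, 40 mm above its underside (10 mm below the plate's top). With the tray home it is at chute x -1 mm.
- part: White die-cast housing 37 x 65 x 36 mm with a round boss on top, 0.15 kg, lying loose in the tray box, long side along the chute; its top is 43 mm above the bench. Origin: centre of its underside.
- fitting: Bystander: brass hose fitting 53 mm tall, 26 mm across, standing before the outlet end of the chute. Origin: centre of underside.
- stopper: Bystander: dark rubber plug 42 mm tall, 39 mm across, behind the chute. Origin: centre of underside.
- hexkey: Bystander: black hex key 36 x 94 x 8 mm lying behind the chute. Origin: centre of underside.
- sample_cup: Bystander: clear cup 60 mm across, 64 mm tall, at the left rear. Origin: centre of underside.
- tape_roll: Bystander: roll of dark tape 58 mm across, 19 mm tall, at the left. Origin: centre of underside.
- pen_1: Bystander: blue pen 145 mm long lying at the right rear. Origin: centre of underside.
- housing_4: Bystander: another die-cast housing 44 x 65 x 36 mm on the bench at the right front. Origin: centre of underside.
There are look-alikes about, which are no part of the job. What is shaped like the part but purple or turquoise is not meant.

How it is judged:
By the outcome, as a careful person would: the job done as asked, in the order asked, and still so for the second after the job is handed in, with the robot touching nothing.
It also fails if it takes over 48 s, if anything falls off the work surface, if the arm or the gripper's body presses on something with over 40 N, if the wrist force passes 120 N, or if a joint passes its speed limit or range.

ROBOT

A 6-joint arm with a two-finger parallel gripper is mounted at the origin on a cart in front of the work surface, level with it; the furniture and walls round the work are solid. World frame = base frame: x ahead of the robot, y to its left, z up, the work surface at z = 0. Lengths are in m, angles in rad, forces in N, time in s.
With the tool pointing down it reaches from about 0.35 to 0.85 m from the base axis. Payload 8.1 kg.
Tool frame: the origin (TCP) lies at the centre of the arm's flange, where the gripper is bolted on; the fingertips stand 186 mm ahead of it and the grasp point (between the pads) lies 167 mm ahead of it (robot.grasp_offset is the distance from the TCP to the grasp point, in m); z points along the fingers, y is the line along which they close (so a half turn about z gives the same grasp; the last joint's range is limited). The gripper opens to 93 mm and grips with 3 to 60 N. Pads are 15 mm wide; open, the fingers measure 128 mm over their backs; the gripper's body (75 mm by 188 mm) begins 65 mm behind the grasp point.
Start: joints at [-1.27, 0.13, 1.488, -0, 1.523, -0.085], TCP at [0.226, -0.556, 0.405] pointing down, gripper open.
Joint ranges: [-2.96, 2.96], [-0.89, 2.26], [0.02, 2.5], [-1.34, 4.48], [0, 2.73], [-2.66, 2.66]. Speed limits (rad/s): [2.39, 2.39, 2.79, 3.14, 3.14, 3.14].

INTERFACE

Orientations are given as a rotation vector (axis times angle).
In Python, from plant import robot gives the robot as it stands.
- The arm moves only by the tool drive_tool, never from a script. Its argument "moves" is one flat list of numbers, 7 for each row, row after row: the finger opening in mm, from 0 to 93, then the shift along the tool's x, y, z in mm, then the turn, a rotation vector about the tool's x, y, z in degrees. A call has 1 to 8 rows; each row shifts and turns the commanded pose from where the row before left it, along the tool's axes as they then stand; what a row does not reach is not made up. A row lasts 1/10 s, in which the tool goes at most 50 mm and 8.59 degrees, less where a joint would pass 70% of its speed; a pose out of reach is approached as far as the arm can. A call is refused whole if a number of a shift passes 50 or a number of a turn 8.59, either way. A call with a gripper value outside its range is refused whole. The fingers move at their own pace and stop on an object; "grip_force" is the grip in N (left out, the last holds). Time passes only in rows, so rows that do not move let the fingers close. It gives the time, the measured TCP pose, the force, the opening and the grip force at its end, in the units of the state.
- robot.read_state(): the state, without advancing time (a new reading comes with each control period).
- robot.read_camera(name): name is "scene" or "side" or "wrist"; returns a dict with "color" (384x512x3 uint8, red, green, blue), "depth" (384x512 float32, m along the optical axis (not along the pixel's ray), 0 where there is no reading), "mtx" (3x3 intrinsics, pixels), "R" (3x3) and "t" (3): a world point X has camera coordinates R X + t. Camera axes: x right, y down, z forward; pixel columns grow to the right and rows downward; lengths in m; the calibration is good to about 2 mm. A picture is of the moment at which its call begins.
- robot.close_job(): hands the job in; it is judged then, once.
The state is a dict: "t": time; "q": joint angles; "dq": joint speeds; "joint_torque": joint torques, N m; "tool_pos": TCP position; "orientation": TCP orientation; "force": force on the tool from outside, world axes, zero at the start; "wrist_torque": the same for the moment, N m; "opening": finger opening in m; "gripper_force": force on a finger pad.
Only numpy, scipy, OpenCV 4.12 (cv2) and the standard library are available. Lean on these libraries where they do the work, as an engineer would, in place of code of your own. Each camera call takes 0.05 s, during which the arm holds its last target. There are 200 camera calls.

## Working session

There is one attempt and no reset: what is moved stays moved. The work goes in short steps, Python scripts to look and compute and a tool call to move; the robot and the scene stay as the last step left them, time stands still between calls to the robot, and variables do not carry over. Pictures are saved under pics/ and viewed, at most 10 in all, crops included, and the job is handed in when it is done.

Besides the shell and the picture viewer there is one more tool, called after ">>>" as name(argument=value, ...) on one line, values as JSON. drive_tool: Moves the arm, as the interface text tells. Its arguments: {"type":"object","properties":{"moves":{"type":"array","items":{"type":"number"}},"grip_force":{"type":"number"}},"required":["moves"]}

```bash
mkdir -p pics; ls
python3 - <<'E'
from plant import robot
import cv2,numpy as np
s=robot.read_state(); print(s['t'],s['tool_pos'],s['orientation'],s['opening'])
ims=[]
for n in ['scene','side']:
    c=robot.read_camera(n); np.savez(f'{n}0.npz',**c); ims.append(c['color'][:,:,::-1])
    print(n,c['mtx'].tolist(),np.round(-c['R'].T@c['t'],3),np.round(c['R'],3).tolist())
for n,i in zip(['scene','side'],ims): cv2.imwrite(f'pics/{n}0.png',cv2.resize(i,(800,600)))
E
```

```text
pics
0.0 [ 0.2257515  -0.55567145  0.40371654] [-3.08157060e+00 -6.01905366e-01  3.16628451e-04] 0.09278262953946173
scene [[350.58078566374184, 0.0, 256.46879913745397], [0.0, 350.58078566374184, 192.3378425792396], [0.0, 0.0, 1.0]] [ 0.485 -0.858  0.595] [[0.998, -0.06, 0.025], [-0.009, -0.507, -0.862], [0.065, 0.86, -0.507]]
side [[362.1809768201286, 0.0, 253.4558484306195], [0.0, 362.1809768201286, 180.24971075356368], [0.0, 0.0, 1.0]] [ 0.805 -0.465  1.167] [[0.868, 0.496, 0.012], [0.445, -0.768, -0.46], [-0.219, 0.405, -0.888]]
```

View pics/scene0.png

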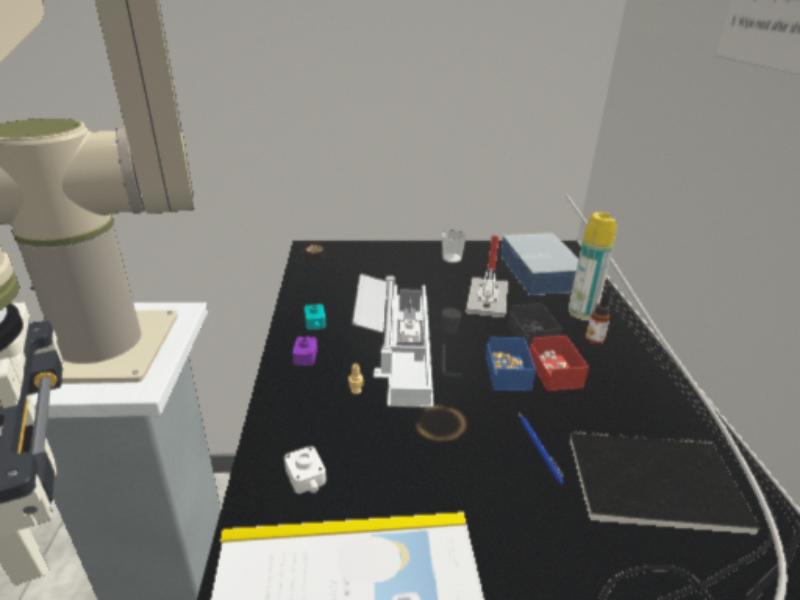

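View pics/side0.png

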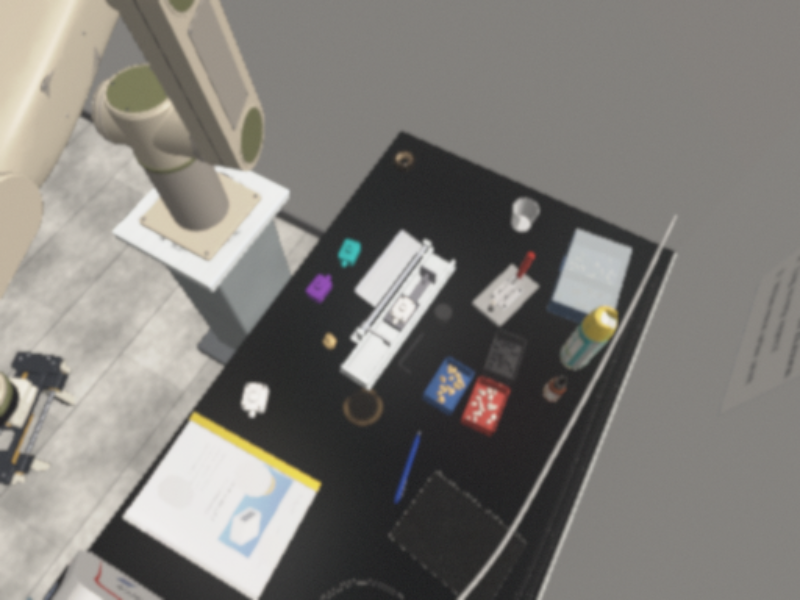

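The chute runs away from the scene camera, with its outlet nearest (scene ~(410,400)), the closed paddle on its robot side (370,300) and the tray with the white part at (410,325). Candidates for the part: white in the chute tray (410,325), white on the bench (305,468, housing_4), purple (305,350) and turquoise (315,316). Only the first is in the tray. Next I get rough coordinates.

```bash
cat > h.py <<'E'
import numpy as np,cv2
from plant import robot
from scipy.spatial.transform import Rotation as Ro
def cloud(c):
    h,w=c['depth'].shape; v,u=np.mgrid[:h,:w]; d=c['depth']
    K=c['mtx']; P=np.stack([(u-K[0,2])/K[0,0]*d,(v-K[1,2])/K[1,1]*d,d],-1)
    X=(P-c['t'])@c['R']; X[d<=0]=np.nan; return X
def ray(c,u,v,z):
    K=c['mtx']; r=c['R'].T@np.array([(u-K[0,2])/K[0,0],(v-K[1,2])/K[1,1],1]); o=-c['R'].T@c['t']
    return o+r*(z-o[2])/r[2]
E
python3 - <<'E'
from h import *
for n in ['scene','side']:
    c=dict(np.load(n+'0.npz')); X=cloud(c)
    k=512/800
    pts={'scene':[(388,404,0.038),(432,404,.038),(388,280,.05),(385,277,.05),(354,325,.03),(362,275,.03)],'side':[(345,368,.038),(370,388,.038),(455,265,.03),(430,243,.05),(357,340,.05),(403,231,.06),(357,283,.06),(403,310,.043)]}[n]
    for u,v,z in pts: print(n,u,v,np.round(ray(c,u*k,v*k,z),3),np.round(X[int(v*k),int(u*k)],3))
    C=c['color'].astype(int); m=(C.min(2)>130)&(X[...,2]>.01)&(X[...,2]<.08)&(X[...,0]>.2)&(X[...,0]<.7)&(X[...,1]>-.35)&(X[...,1]<.35)
    num,l,st,_=cv2.connectedComponentsWithStats(m.astype(np.uint8))
    for i in range(1,num):
        if st[i,4]>60:
            Y=X[l==i]; r=cv2.minAreaRect(Y[:,:2].astype(np.float32)); print(n,st[i],r,np.percentile(Y[:,2],[5,50,95]))
c=dict(np.load('side0.npz'));cv2.imwrite('pics/side0c.png',cv2.resize(c['color'][135:255,200:320,::-1],(600,600),interpolation=cv2.INTER_CUBIC))
E
```

```text
scene 388 404 [ 0.518 -0.223  0.038] [ 0.52  -0.179  0.002]
scene 432 404 [ 0.585 -0.225  0.038] [ 0.591 -0.181  0.002]
scene 388 280 [0.533 0.151 0.05 ] [0.533 0.162 0.045]
scene 385 277 [0.527 0.164 0.05 ] [ 0.53   0.264 -0.002]
scene 354 325 [0.464 0.01  0.03 ] [ 0.461  0.059 -0.001]
scene 362 275 [0.479 0.212 0.03 ] [0.477 0.155 0.06 ]
scene [283 151   9  15  90] ((0.6852871775627136, 0.3375859260559082), (0.011318778619170189, 0.03394339978694916), 60.76396942138672) [0.01304292 0.03734983 0.06014713]
scene [ 226  176   50   82 1758] ((0.5315062999725342, -0.006332516670227051), (0.3587254583835602, 0.13818201422691345), 86.17669677734375) [0.01464614 0.03755716 0.0577701 ]
scene [182 286  26  26 455] ((0.40090125799179077, -0.3239612877368927), (0.043672800064086914, 0.05844774842262268), 24.1273250579834) [0.01481377 0.02369447 0.03460051]
side 345 368 [ 0.535 -0.179  0.038] [ 0.532 -0.179  0.04 ]
side 370 388 [ 0.602 -0.189  0.038] [ 0.594 -0.182  0.007]
side 455 265 [0.62 0.16 0.03] [ 0.613  0.179 -0.002]
side 430 243 [0.547 0.171 0.05 ] [ 0.534  0.202 -0.   ]
side 357 340 [ 0.527 -0.117  0.05 ] [ 0.513 -0.101  0.003]
side 403 231 [0.48  0.163 0.06 ] [0.459 0.196 0.004]
side 357 283 [ 0.459 -0.006  0.06 ] [0.439 0.018 0.002]
side 403 310 [ 0.575 -0.005  0.043] [ 0.572 -0.006  0.045]
side [ 218  148   73  100 2154] ((0.5335512161254883, -0.0046482086181640625), (0.35696858167648315, 0.1411038190126419), 86.3637924194336) [0.01368075 0.0427329  0.06076649]
side [155 246  17  20 248] ((0.40255290269851685, -0.32378238439559937), (0.04514390602707863, 0.060021597892045975), 24.638092041015625) [0.01451071 0.02586431 0.03726766]
```

View pics/side0c.png

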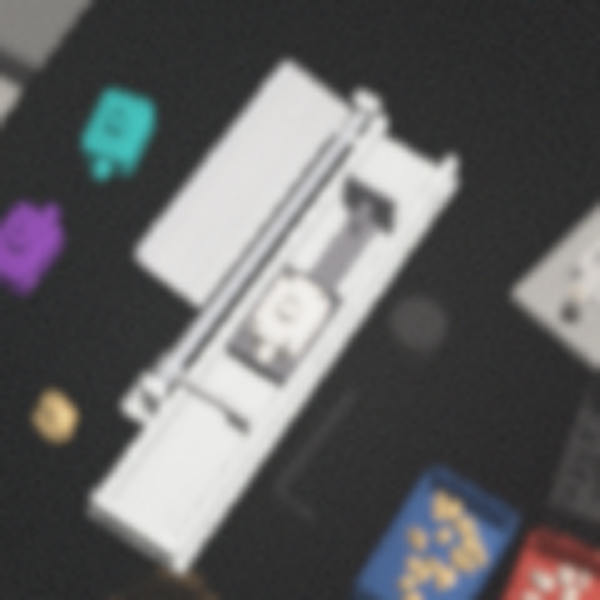

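The depth data agree with the given sizes (357 x 141 against 356 x ~139 mm). The crop shows the turquoise and purple look-alikes off the chute, and the white part in the grey tray at (290,310), with the push plate at (370,205) and the blade at (240,420). Roughly, the chute origin is at (0.566,-0.030) and its +x points along world -y. I turn the tool and move above it.

>>> drive_tool(moves=[60, 0, 0, 0, 0, 0, -8, 60, 0, 0, 0, 0, 0, -8, 60, 0, 0, 0, 0, 0, -8, 60, 0, 0, 0, 0, 0, -8, 60, 0, 0, 0, 0, 0, -8, 60, 0, 0, 0, 0, 0, -8, 60, 0, 0, 0, 0, 0, -8, 60, 0, 0, 0, 0, 0, -8])

```text
t: 0.9
tool_pos: [0.2258, -0.5558, 0.4041]
orientation: [-2.289, -2.151, -0.001]
force: [0.2, -0.4, 0.2]
opening: 0.0602
gripper_force: 0.0
```

Run:
```python
from h import *
s=robot.read_state(); R=Ro.from_rotvec(s['orientation']).as_matrix(); print(s['t'],s['opening'],s['q']); print(np.round(R,3))
# refine chute: wall-top points, outline from both cams
P=[]
for n in ['scene','side']:
    c=dict(np.load(n+'0.npz')); X=cloud(c).reshape(-1,3); C=c['color'].reshape(-1,3).astype(int)
    m=(X[:,2]>.012)&(abs(X[:,0]-.53)<.13)&(abs(X[:,1])<.24)
    ex=np.array([-.064,-.998]);o=np.array([.566,-.030]);ey=np.array([.998,-.064])
    L=(X[:,:2]-o)@np.c_[ex,ey]
    for lo,hi,nm in [(.10,.145,'out'),(-.15,-.09,'tail')]:
        for zl,zh in [(.025,.034)]:
            k=m&(L[:,0]>lo)&(L[:,0]<hi)&(X[:,2]>zl)&(X[:,2]<zh)
            y=L[k,1]; print(n,nm,np.round(np.percentile(y[(y>.015)&(y<.05)],[5,50,95]),4),np.round(np.percentile(y[(y<-.015)&(y>-.05)],[5,50,95]),4) if nm=='out' else '')
    k=m&(abs(L[:,1])<.022)&(X[:,2]>.025); x=L[k,0]
    print('xmax',x.max(), 'stop',np.median(x[x>.13]), 'white ends',L[m&(C.min(1)>130)&(L[:,1]>.0)][:,0].min())
    k=k&(X[:,2]>.046)&(L[:,0]<-.06); print('plate',np.round(np.percentile(L[k,0],[5,50,95]),3),k.sum(),X[k,2].max())
d=R.T@(np.array([*(o+ex*-.08+ey*-.06),s['tool_pos'][2]])-s['tool_pos']); print(np.round(d*1e3))
```

```text
0.9 0.0601609252974026 [-1.27039523e+00  1.30855938e-01  1.48885522e+00 -7.16660687e-06
  1.52303649e+00 -1.20818114e+00]
[[ 0.062  0.998 -0.   ]
 [ 0.998 -0.062  0.001]
 [ 0.001 -0.    -1.   ]]
scene out [0.0268 0.0295 0.0322] [-0.0327 -0.0301 -0.0274]
scene tail [0.0169 0.0298 0.0328] 
xmax 0.15719402040115102 stop 0.1541427215361418 white ends -0.20061164169334772
plate [-0.136 -0.133 -0.13 ] 29 0.053201273800729434
side out [0.0285 0.0318 0.0343] [-0.0309 -0.0283 -0.0263]
side tail [0.0202 0.0317 0.0348] 
xmax 0.1552384278720898 stop 0.15137697085112434 white ends -0.19909130724481275
plate [-0.138 -0.135 -0.132] 28 0.057929082344603
[626. 247.   1.]
```

The frame is confirmed to ~1-2 mm: walls at ±30, ends at -200/+156, push plate at x ≈ -134 (rear face -137). I go above the start point, chute x -155, with the fingers at y ≈ -77 and 0.

>>> drive_tool(moves=[60, 40, 15, 0, 0, 0, 0, 60, 46, 18, 0, 0, 0, 0, 60, 46, 18, 0, 0, 0, 0, 60, 46, 18, 0, 0, 0, 0, 60, 46, 18, 0, 0, 0, 0, 60, 46, 18, 0, 0, 0, 0, 60, 46, 18, 0, 0, 0, 0, 60, 46, 18, 0, 0, 0, 0])

```text
t: 1.7
tool_pos: [0.3913, -0.2024, 0.4045]
orientation: [-2.296, -2.144, -0.0]
force: [0.3, -0.4, 0.9]
opening: 0.0602
gripper_force: 0.0
```

>>> drive_tool(moves=[60, 46, 18, 0, 0, 0, 0, 60, 46, 18, 0, 0, 0, 0, 60, 46, 18, 0, 0, 0, 0, 60, 46, 18, 0, 0, 0, 0, 60, 46, 18, 0, 0, 0, 0, 60, 46, 18, 0, 0, 0, 0, 60, 46, 18, 0, 0, 0, 0, 60, 0, 0, 0, 0, 0, 0])

```text
t: 2.5
tool_pos: [0.5395, 0.1132, 0.4034]
orientation: [-2.289, -2.149, 0.0]
force: [-0.4, -1.3, -0.3]
opening: 0.0602
gripper_force: 0.0
```

```bash
cat >> h.py <<'E'
ex=np.array([-.064,-.998,0]);ey=np.array([.998,-.064,0]);o=np.array([.5665,-.030,0]);ez=np.array([0,0,1.])
B=np.c_[ex,ey,ez]
def st():
    s=robot.read_state(); R=Ro.from_rotvec(s['orientation']).as_matrix()
    tip=(s['tool_pos']+.186*R[:,2]-o)@B
    print('t',round(s['t'],2),'tip mid chute mm',np.round(tip*1e3,1),'tooly in chute',np.round(R[:,1]@B,3),'toolz',np.round(R[:,2]@B,3),'open',round(s['opening']*1e3,1),'F',np.round(s['force']@B,1))
    return s
E
python3 - <<'E'
from h import *
st()
c=robot.read_camera('wrist'); np.savez('w1.npz',**c); print(np.round(((-c['R'].T@c['t'])-o)@B,3))
cv2.imwrite('pics/w1.png',cv2.resize(c['color'][:,:,::-1],(800,600)))
E
```

```text
t 2.5 tip mid chute mm [-141.4  -36.4  217.4] tooly in chute [-0.001  1.    -0.002] toolz [-0.001 -0.002 -1.   ] open 60.2 F [ 1.4 -0.3 -0.3]
[-0.221 -0.037  0.384]
```

View pics/w1.png

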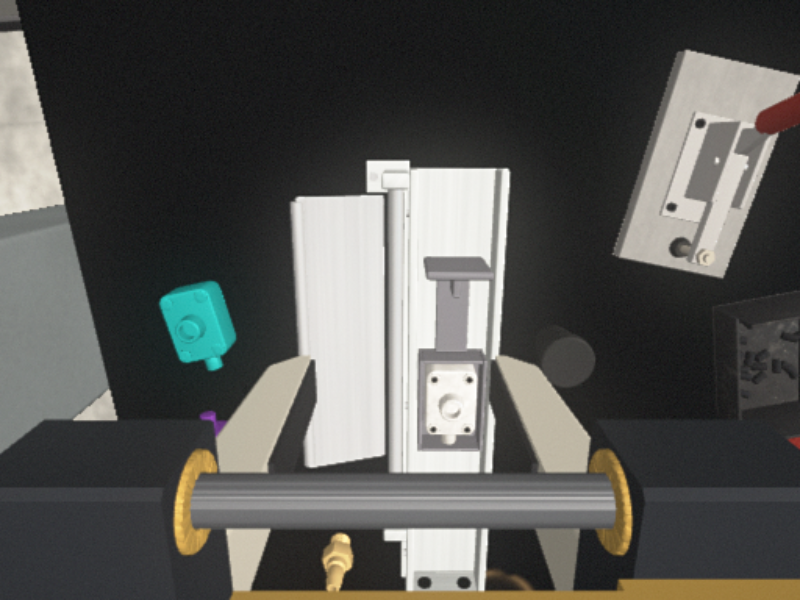

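The wrist view shows the paddle at x 292-385, the plate's top edge at row ~260 (columns 424-491), the tray with the white part at (452,400), and the fingertips at (312,358) and (497,358). I check these against the frame.

Run:
```python
from h import *
c=dict(np.load('w1.npz')); k=.64; X=cloud(c)
for n,u,v,z in [('plate rear top L',424,258,.054),('plate rear top R',488,257,.054),('paddle far outer',293,200,.06),('chute end R',509,169,.03),('blk',367,160,.05),('wall outer R low',497,355,.03),('tipL a',312,357,.217),('tipL b',316,405,.217),('tipR',497,357,.217)]:
    print(n,np.round((ray(c,u*k,v*k,z)-o)@B*1e3,1),np.round((X[int(v*k),int(u*k)]-o)@B*1e3,1))
L=(X-o)@B
m=(L[...,2]>.15)&(L[...,2]<.25)&(np.abs(L[...,1]+.037)<.08)
for s in (-1,1):
    Y=L[m&(np.sign(L[...,1]+.037)==s)]
    for a in (.208,.2,.19):
      pass
    Y=Y[Y[:,2]<.226]; print(s,len(Y),np.round(np.percentile(Y,[1,50,99],axis=0)*1e3,1).tolist())
```

```text
plate rear top L [-148.9  -23.4   54. ] [-139.3  -21.9    8.8]
plate rear top R [-149.7   17.6   54. ] [-139.5   25.4    4.4]
paddle far outer [-186.3 -103.9   60. ] [-179.9 -116.9    0.2]
chute end R [-203.3   32.5   30. ] [-202.2   36.6    4.7]
blk [-209.6  -59.    50. ] [-208.4  -63.3    1.3]
wall outer R low [-72.   31.5  30. ] [-72.1  31.4  29.9]
tipL a [-149.7  -67.9  217. ] [-83.4 -98.   59.8]
tipL b [-131.4  -67.4  217. ] [-47.3 -96.6  59.2]
tipR [-149.8   -4.4  217. ] [-150.7   -4.8  218.6]
-1 188 [[-151.3, -78.8, 218.0], [-149.6, -68.4, 222.7], [-134.7, -66.7, 225.9]]
1 196 [[-151.4, -7.1, 217.6], [-149.8, -5.4, 222.7], [-134.4, 4.7, 225.9]]
```

The plate's rear face is at x ≈ -138: row 258 is its foot on the floor, as the depth confirms. The tips are ~12 mm thick. I open to 70 mm, shift to mid (-158,-39) and come down to just above the paddle.

>>> drive_tool(moves=[70, 8, -1.5, 20, 0, 0, 0, 70, 8, -1, 40, 0, 0, 0, 70, 0, 0, 40, 0, 0, 0, 70, 0, 0, 30, 0, 0, 0, 70, 0, 0, 18, 0, 0, 0, 70, 0, 0, 0, 0, 0, 0, 70, 0, 0, 0, 0, 0, 0])

```text
t: 3.25
tool_pos: [0.5372, 0.1236, 0.2571]
orientation: [-2.297, -2.143, 0.001]
force: [0.5, -0.8, 1.4]
opening: 0.0699
gripper_force: 0.0
```

Run:
```python
from h import *
st()
c=robot.read_camera('wrist'); np.savez('w2.npz',**c)
cv2.imwrite('pics/w2.png',cv2.resize(c['color'][:,:,::-1],(800,600)))
L=(cloud(c)-o)@B
m=(L[...,2]>.045)&(L[...,2]<.058)&(L[...,1]>-.02)&(L[...,1]<.02)&(L[...,0]<-.1)
print('plate top',np.round(np.percentile(L[m],[5,50,95],axis=0)*1e3,1).tolist(),m.sum())
```

```text
t 3.25 tip mid chute mm [-151.4  -39.2   71.1] tooly in chute [ 0.005  1.    -0.   ] toolz [ 0. -0. -1.] open 69.9 F [0.7 0.6 1.4]
plate top [[-140.5, -19.0, 45.8], [-139.5, -10.3, 53.6], [-135.3, -1.6, 55.2]] 466
```

View pics/w2.png

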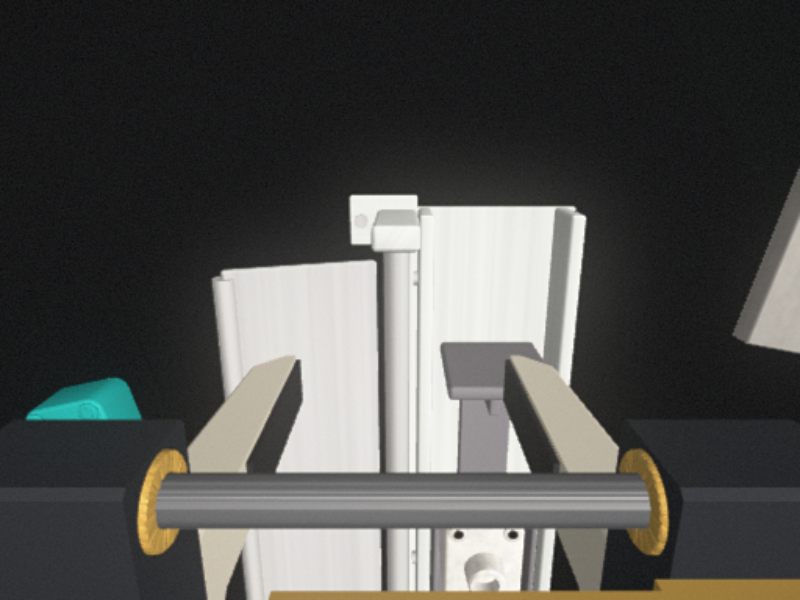

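The picture shows the push finger (512,360) still partly over the plate (442-545, row 345-395), with the press finger over the paddle. I back off 11 mm, check, then press.

>>> drive_tool(moves=[70, 6, 0, 0, 0, 0, 0, 70, 5, 0, 0, 0, 0, 0, 70, 0, 0, 0, 0, 0, 0, 70, 0, 0, 0, 0, 0, 0])

```text
t: 3.7
tool_pos: [0.5381, 0.1358, 0.2572]
orientation: [2.294, 2.145, 0.001]
force: [0.2, 0.6, -0.2]
opening: 0.0701
gripper_force: 0.0
```

```bash
python3 -c "
from h import *
st()"
```

```text
t 3.7 tip mid chute mm [-163.7  -38.8   71.2] tooly in chute [0.003 1.    0.001] toolz [-0.     0.001 -1.   ] open 70.1 F [-0.6  0.1 -0.2]
```

>>> drive_tool(moves=[70, 0, 0, 10, 0, 0, 0, 70, 0, 0, 8, 0, 0, 0, 70, 0, 0, 6, 0, 0, 0, 70, 0, 0, 6, 0, 0, 0, 70, 0, 0, 5, 0, 0, 0, 70, 0, 0, 4, 0, 0, 0, 70, 0, 0, 0, 0, 0, 0, 70, 0, 0, 0, 0, 0, 0])

```text
t: 4.5
tool_pos: [0.5379, 0.1355, 0.2175]
orientation: [-2.295, -2.144, 0.001]
force: [-3.3, -0.3, 6.6]
opening: 0.0699
gripper_force: 3.6
```

```bash
cat >> h.py <<'E'
def gate(c):
    L=(cloud(c)-o)@B
    # paddle slope away from the finger; blade arm/top height
    m=(L[...,0]>-.10)&(L[...,0]<-.01)&(L[...,1]>-.101)&(L[...,1]<-.056)&(L[...,2]>.01)&(L[...,2]<.075)
    if m.sum()>30:
        a=np.polyfit(-.042-L[m][:,1],L[m][:,2],1); print('paddle slope',a[0],'joint',.30-np.arctan(a[0]),'z35',np.polyval(a,.035),m.sum())
E
python3 - <<'E'
from h import *
st()
for n in ['wrist','side','scene']:
    c=robot.read_camera(n); print(n); gate(c); np.savez('p_'+n+'.npz',**c)
gate(dict(np.load('side0.npz')))
E
```

```text
t 4.5 tip mid chute mm [-163.3  -39.3   31.5] tooly in chute [ 0.004  1.    -0.001] toolz [ 0.    -0.001 -1.   ] open 69.9 F [ 0.5 -3.2  6.6]
wrist
paddle slope -0.31470098311914785 joint 0.6048887761291456 z35 0.03166461557216903 2554
side
paddle slope -0.3037482720054279 joint 0.5948920187116362 z35 0.03134117218956655 269
scene
paddle slope -0.3059902570749633 joint 0.596943342384714 z35 0.02925341288612223 232
paddle slope 0.3351150774071077 joint -0.023353266003445172 z35 0.05399444892248417 328
```

Gate ≈ 0.60, in the good range. Now the push in +x, gently at first contact.

>>> drive_tool(moves=[70, -5, 0, 0, 0, 0, 0, 70, -4, 0, 0, 0, 0, 0, 70, -3, 0, 0, 0, 0, 0, 70, -3, 0, 0, 0, 0, 0, 70, -3, 0, 0, 0, 0, 0, 70, -4, 0, 0, 0, 0, 0, 70, -4, 0, 0, 0, 0, 0, 70, -4, 0, 0, 0, 0, 0])

```text
t: 5.45
tool_pos: [0.536, 0.1067, 0.2179]
orientation: [-2.294, -2.143, -0.003]
force: [-2.8, 9.7, 6.5]
opening: 0.0697
gripper_force: 4.9
```

```bash
cat >> h.py <<'E'
def look(*ns):
    s=st()
    for n in ns:
        c=robot.read_camera(n); print(n); gate(c); np.savez('p_'+n+'.npz',**c)
        L=(cloud(c)-o)@B; C=c['color'].astype(int)
        m=(L[...,2]>.045)&(L[...,2]<.058)&(abs(L[...,1])<.02)&(L[...,0]>-.15)&(L[...,0]<.02)&(C.max(2)<140)&(C.max(2)-C.min(2)<25)
        if m.sum(): print('plate?',np.round(np.percentile(L[m],[5,50,95],axis=0)*1e3,1).tolist(),m.sum())
E
python3 -c "
from h import *
look('wrist','side')"
```

```text
t 5.45 tip mid chute mm [-135.   -39.2   31.9] tooly in chute [ 0.004  1.    -0.   ] toolz [-0.003 -0.    -1.   ] open 69.7 F [-9.5 -3.4  6.5]
wrist
paddle slope -0.3067889022294089 joint 0.5976734490601623 z35 0.03201365382532087 2890
plate? [[-142.7, -18.6, 45.8], [-126.1, -6.8, 51.3], [-121.0, -3.6, 56.3]] 617
side
paddle slope -0.3159469725745445 joint 0.6060220818020745 z35 0.0316062680471463 265
plate? [[-123.3, -14.9, 45.3], [-119.5, 1.8, 51.6], [-117.6, 16.5, 57.1]] 23
```

>>> drive_tool(moves=[70, -5, 0, 0, 0, 0, 0, 70, -6, 0, 0, 0, 0, 0, 70, -6, 0, 0, 0, 0, 0, 70, -6, 0, 0, 0, 0, 0, 70, -6, 0, 0, 0, 0, 0, 70, -6, 0, 0, 0, 0, 0, 70, -6, 0, 0, 0, 0, 0, 70, -6, 0, 0, 0, 0, 0])

```text
t: 6.35
tool_pos: [0.5328, 0.0597, 0.2179]
orientation: [-2.294, -2.143, -0.003]
force: [-2.4, 9.5, 7.1]
opening: 0.0701
gripper_force: 5.1
```

```bash
python3 -c "
from h import *
look('wrist')"
```

```text
t 6.35 tip mid chute mm [-88.  -39.4  31.9] tooly in chute [ 0.004  1.    -0.   ] toolz [-0.003 -0.    -1.   ] open 70.1 F [-9.3 -3.   7.1]
wrist
paddle slope 0.019846770186845147 joint 0.2801558350406017 z35 0.03993412912375345 7092
plate? [[-95.6, -18.8, 45.7], [-78.7, -8.8, 53.2], [-74.2, -3.8, 56.0]] 885
```

>>> drive_tool(moves=[70, -6, 0, 0, 0, 0, 0, 70, -6, 0, 0, 0, 0, 0, 70, -6, 0, 0, 0, 0, 0, 70, -6, 0, 0, 0, 0, 0, 70, -6, 0, 0, 0, 0, 0, 70, -6, 0, 0, 0, 0, 0, 70, -6, 0, 0, 0, 0, 0, 70, -6, 0, 0, 0, 0, 0])

```text
t: 7.2
tool_pos: [0.5295, 0.0119, 0.2179]
orientation: [-2.294, -2.143, -0.003]
force: [-1.1, 9.7, 8.6]
opening: 0.0703
gripper_force: 5.4
```

```bash
sed -i 's/L\[...,0\]>-.10)&(L\[...,0\]<-.01)&(L\[...,1\]>-.101/L[...,0]>-.175)\&(L[...,0]<-.09)\&(L[...,1]>-.101/' h.py; python3 -c "
from h import *
look('wrist','side')
c=dict(np.load('p_side.npz'));cv2.imwrite('pics/s3.png',cv2.resize(c['color'][135:255,200:320,::-1],(600,600),interpolation=cv2.INTER_CUBIC))"
```

```text
t 7.2 tip mid chute mm [-40.  -39.6  31.9] tooly in chute [ 0.004  1.    -0.   ] toolz [-0.003 -0.    -1.   ] open 70.3 F [-9.6 -1.7  8.6]
wrist
paddle slope -0.30737598627540796 joint 0.5982099420106406 z35 0.03207926256663476 13584
plate? [[-47.6, -18.8, 45.9], [-30.8, -8.9, 53.4], [-26.1, -3.7, 55.8]] 877
side
plate? [[-29.4, -15.7, 46.3], [-24.9, -3.2, 51.9], [-23.3, 12.6, 55.1]] 23
```

View pics/s3.png

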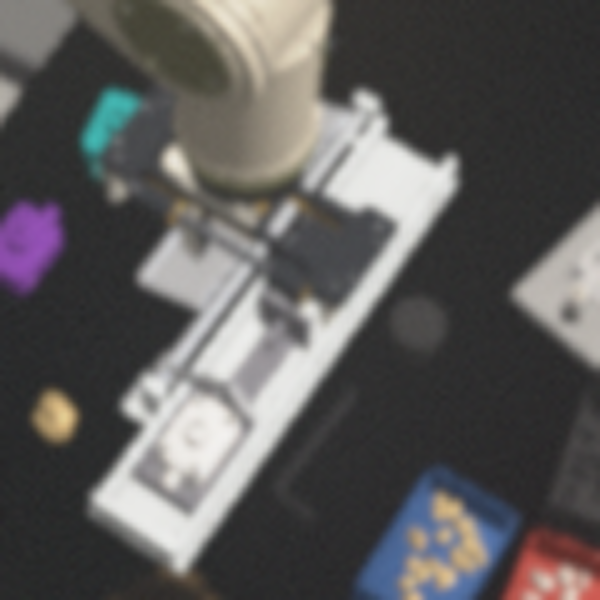

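The tray is past the raised blade (230,385), part still in it (195,440), gate 0.60. About 31 mm remain, so I slow towards the stop.

>>> drive_tool(moves=[70, -5, 0, 0, 0, 0, 0, 70, -5, 0, 0, 0, 0, 0, 70, -5, 0, 0, 0, 0, 0, 70, -4, 0, 0, 0, 0, 0, 70, -3, 0, 0, 0, 0, 0, 70, -3, 0, 0, 0, 0, 0, 70, -2, 0, 0, 0, 0, 0, 70, -1, 0, 0, 0, 0, 0])

```text
t: 8.1
tool_pos: [0.5277, -0.0155, 0.2179]
orientation: [-2.293, -2.143, -0.005]
force: [-2.3, 17.2, 9.6]
opening: 0.0702
gripper_force: 9.6
```

>>> drive_tool(moves=[70, -1, 0, 0, 0, 0, 0, 70, -1, 0, 0, 0, 0, 0])

```text
t: 8.3
tool_pos: [0.5276, -0.0161, 0.2179]
orientation: [-2.291, -2.142, -0.008]
force: [-1.7, 26.5, 9.4]
opening: 0.07
gripper_force: 13.8
```

```bash
python3 -c "
from h import *
look('wrist','side','scene')"
```

```text
t 8.3 tip mid chute mm [-12.7 -39.8  31.9] tooly in chute [ 0.003  1.    -0.   ] toolz [-0.007 -0.    -1.   ] open 70.0 F [-26.4  -3.4   9.4]
wrist
paddle slope -0.30524812815301866 joint 0.5962646092554424 z35 0.032139465177692825 8664
plate? [[-20.3, -19.0, 45.9], [-3.8, -9.0, 53.3], [0.6, -4.1, 55.9]] 845
side
paddle slope -0.3178196024514729 joint 0.607723830261226 z35 0.03158161724104144 48
plate? [[-1.0, -14.6, 45.7], [1.8, 1.3, 52.8], [3.5, 16.3, 57.6]] 22
scene
paddle slope -0.32332098274933657 joint 0.6127125366917798 z35 0.029267801940428467 87
plate? [[-3.7, -18.6, 45.5], [2.5, -4.6, 49.0], [5.9, 15.4, 54.6]] 28
```

>>> drive_tool(moves=[70, 2, 0, 0, 0, 0, 0, 70, 3, 0, 0, 0, 0, 0, 70, 3, 0, 0, 0, 0, 0, 70, 2, 0, 0, 0, 0, 0])

```text
t: 8.85
tool_pos: [0.5282, -0.01, 0.2179]
orientation: [2.294, 2.144, -0.003]
force: [-2.7, -6.1, 6.6]
opening: 0.0699
gripper_force: 3.8
```

```bash
python3 -c "
from h import *
look('side','wrist')
a=dict(np.load('p_side.npz'));b=dict(np.load('p_wrist.npz'))
L=(cloud(a)-o)@B
m=(abs(L[...,1])<.024)&(L[...,0]>.05)&(L[...,0]<.17)&(L[...,2]>.015)
C=a['color'].max(2)
for lo in range(60,160,6):
    k=m&(L[...,0]*1e3>=lo)&(L[...,0]*1e3<lo+6)
    print(lo,k.sum(),np.round(np.median(L[k][:,2])*1e3) if k.any() else '',np.median(C[k]) if k.any() else '')
cv2.imwrite('pics/s4.png',np.hstack([cv2.resize(a['color'][195:255,210:270,::-1],(400,400),interpolation=cv2.INTER_CUBIC),cv2.resize(b['color'][::1,56:440,::-1],(400,400))]))"
```

```text
t 8.85 tip mid chute mm [-17.1 -39.4  31.9] tooly in chute [0.004 1.    0.   ] toolz [ 0.002  0.    -1.   ] open 69.9 F [ 6.2 -2.3  6.6]
side
paddle slope -0.30156872932309725 joint 0.592895373577468 z35 0.03146934776018786 34
plate? [[-6.9, -14.2, 46.6], [2.0, 4.9, 51.8], [3.6, 17.7, 56.7]] 19
wrist
paddle slope -0.311436908343676 joint 0.601916064912253 z35 0.032027544708911324 9625
plate? [[-25.1, -18.7, 45.9], [-3.7, -8.0, 53.1], [0.9, -3.1, 55.7]] 948
60 2 15.0 151.5
66 12 27.0 179.0
72 18 28.0 173.5
78 18 33.0 222.0
84 27 32.0 234.0
90 21 32.0 234.0
96 25 35.0 230.0
102 23 33.0 232.0
108 28 33.0 231.0
114 25 32.0 233.0
120 24 33.0 213.5
126 27 27.0 180.0
132 12 25.0 199.0
138 10 27.0 206.5
144 18 38.0 219.0
150 39 35.0 164.0
156 0
```

View pics/s4.png

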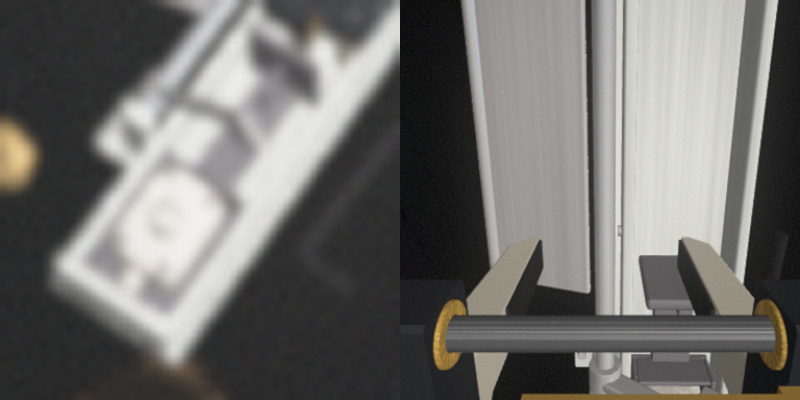

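The box front is against the end stop (left half ~(120,300)), with the raised blade behind it over the tail. The plate stayed home while the finger backed off. I lift slowly so the gate closes, then clear off.

>>> drive_tool(moves=[70, 3, 0, -2, 0, 0, 0, 70, 1, 0, -3, 0, 0, 0, 70, 0, 0, -4, 0, 0, 0, 70, 0, 0, -4, 0, 0, 0, 70, 0, 0, -4, 0, 0, 0, 70, 0, 0, -4, 0, 0, 0, 70, 0, 0, -4, 0, 0, 0, 70, 0, 0, -4, 0, 0, 0])

```text
t: 9.75
tool_pos: [0.5281, -0.0049, 0.2465]
orientation: [-2.295, -2.144, 0.001]
force: [0.0, -0.1, -0.3]
opening: 0.0702
gripper_force: 0.0
```

>>> drive_tool(moves=[70, 0, 0, -10, 0, 0, 0, 70, 0, 0, -20, 0, 0, 0, 70, 0, 0, -30, 0, 0, 0, 70, 0, 0, -30, 0, 0, 0, 70, 0, 0, -30, 0, 0, 0, 70, 0, 0, -10, 0, 0, 0, 70, 0, 0, 0, 0, 0, 0, 70, 0, 0, 0, 0, 0, 0])

```text
t: 10.55
tool_pos: [0.5281, -0.0051, 0.3754]
orientation: [-2.295, -2.144, 0.002]
force: [0.5, -0.5, 0.6]
opening: 0.0701
gripper_force: 0.0
```

```bash
python3 -c "
from h import *
look('wrist','side','scene')
a=dict(np.load('p_side.npz'));b=dict(np.load('p_wrist.npz'))
cv2.imwrite('pics/s5.png',np.hstack([cv2.resize(a['color'][155:275,190:310,::-1],(400,400),interpolation=cv2.INTER_CUBIC),cv2.resize(b['color'][:,56:440,::-1],(400,400))]))"
```

```text
t 10.55 tip mid chute mm [-22.4 -40.2 189.4] tooly in chute [ 0.004  1.    -0.002] toolz [-0.    -0.002 -1.   ] open 70.1 F [0.4 0.6 0.6]
wrist
paddle slope 0.3216441197499707 joint -0.011193632363547867 z35 0.05373378378003396 5911
plate? [[-4.4, -17.5, 45.9], [-3.7, 0.3, 51.9], [1.1, 17.8, 55.0]] 182
side
paddle slope 0.32228320639817953 joint -0.011772693204994578 z35 0.05346932609103682 81
plate? [[1.4, -14.8, 45.9], [2.4, 1.7, 51.2], [3.0, 17.8, 54.8]] 15
scene
paddle slope 0.3230349053492566 joint -0.01245351278178497 z35 0.051205245763219324 193
plate? [[1.2, -15.8, 46.0], [3.3, 1.1, 49.0], [5.0, 17.3, 51.4]] 26
```

View pics/s5.png

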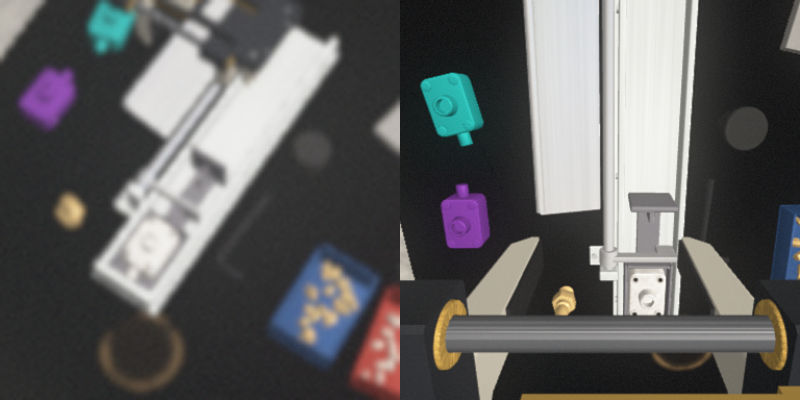

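The gate is closed (blade behind the box, over the tail), the tray is home with the part in it, and the bystanders are unmoved. I hand in.

```bash
python3 -c "
from plant import robot
print(robot.close_job())"
```

```text
the job is handed in; nothing more can be done
None
```

The tray was pushed to the end stop with the gate held at about 0.60 rad, its part still in place, and the gate closed again behind the box; I handed the job in at about 10.6 s with the arm clear.

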